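# Check the succulents' watering by weight

## Task

Three look-alike potted succulents stand on the sill: one is dry (lightest), one is just right, one is waterlogged (heaviest); pick them up to feel which is which. Stand the dry one in the middle of the blue watering tray and the waterlogged one in the middle of the slatted bamboo drip rack, and leave the just-right one on the sill where it stood. Keep the pots upright, set them down without dropping them, and do not disturb the other things on the sill.

Things in the scene. Friction and masses are not known exactly. Their poses are not given: they have to be found in the camera images.
- pot_a: one of three look-alike square greyish-white planters, 64 x 64 mm, 90 mm tall, upright walls; green rosette plant to 25 mm above the rim, within 30 mm of the axis. Origin: centre of the underside, z up, x and y square to its sides. Contents change each time; total weight with plant: dry about 0.22 kg, just right 0.35, waterlogged 0.48 (each within 0.03)
- pot_b: one of three look-alike square greyish-white planters, 64 x 64 mm, 90 mm tall, upright walls; green rosette plant to 25 mm above the rim, within 30 mm of the axis. Origin: centre of the underside, z up, x and y square to its sides. Contents change each time; total weight with plant: dry about 0.22 kg, just right 0.35, waterlogged 0.48 (each within 0.03)
- pot_c: one of three look-alike square greyish-white planters, 64 x 64 mm, 90 mm tall, upright walls; green rosette plant to 25 mm above the rim, within 30 mm of the axis. Origin: centre of the underside, z up, x and y square to its sides. Contents change each time; total weight with plant: dry about 0.22 kg, just right 0.35, waterlogged 0.48 (each within 0.03)
- tray: shallow blue glazed watering tray, fixed, 130 x 130 mm, rim 22 mm high, walls and floor 5 mm thick (inside 120 x 120 mm). Origin at the centre of its underside; its floor is at z = 5 mm, sides along x and y
- rack: bamboo drip rack, fixed, 130 x 130 mm, five slats 18 mm wide along its x with 10 mm gaps, flat top at z = 24 mm. Origin at the centre of its underside
- organiser: bystander, loose: translucent bluish plastic pill organiser with seven flaps, 170 x 40 mm, 26 mm high, long along its x; origin at the centre of its underside
- picks: bystander, loose: round bamboo toothpick holder, 52 mm across, 75 mm high, toothpicks to 93 mm; origin at the centre of its underside
- testers: bystander, loose: stainless cake tester stand, round foot 64 mm across, slim post with a crossbar, 133 mm high; origin at the centre of its underside
- cap: bystander, loose: thimble-like aluminium measuring cap, 26 mm across, 24 mm high; origin at the centre of its underside

How it is judged:
By the outcome, as a careful person would: the job done as asked, in the order asked, and still so for the second after the job is handed in, with the robot touching nothing.
It also fails if it takes over 69 s, if anything falls off the work surface, if the arm or the gripper's body presses on something with over 40 N, if the wrist force passes 120 N, or if a joint passes its speed limit or range.

## Robot

A 6-joint arm with a two-finger parallel gripper is mounted at the origin on the work surface. World frame = base frame: x ahead of the robot, y to its left, z up, the work surface at z = 0. Lengths are in m, angles in degrees, forces in N, time in s.
With the tool pointing down it reaches from about 0.275 to 0.85 m from the base axis. Payload 5.2 kg.
Tool frame: the origin (TCP) lies midway between the tips of the shut fingers; the grasp point (between the pads) lies 19 mm behind it; z points along the fingers, y is the line along which they close (so a half turn about z gives the same grasp; the last joint's range is limited). The gripper opens to 85 mm and grips with 20 to 120 N. Pads are 22 mm wide; open, the fingers measure 114 mm over their backs; the gripper's body (76 mm by 85 mm) begins 54 mm behind the grasp point. The pads swing forward as they close: fully open they stand 13 mm farther back than shut.
Start: joints at [53.354, 14.817, 87.949, -0, 77.235, -11.62], TCP at [0.233, 0.498, 0.231] pointing down, gripper open.
Joint ranges: [-179.93, 179.93], [-52.35, 119.4], [10.71, 147.94], [-69.91, 249.91], [12.55, 155.21], [-178.61, 178.61]. Speed limits (degrees/s): [147.25, 147.25, 180, 180, 180, 180].

## Interface

Orientations are given as [roll, pitch, yaw] about the fixed x, y, z axes, in that order (R = Rz(yaw) Ry(pitch) Rx(roll)).
In Python, from rig import * gives the robot as it stands.
- The arm moves only by the tool drive_tool, never from a script. Its argument "increments" is text: rows parted by semicolons, each of 4 numbers parted by spaces: the shift along the world's x, y, z in cm, then the turn about the world's z in rad. A call has 1 to 12 rows; each row shifts and turns the commanded pose from where the row before left it; what a row does not reach is not made up. A row lasts 1/8 s, in which the tool goes at most 62.5 mm and 10.7 degrees, less where a joint would pass 70% of its speed; a pose out of reach is approached as far as the arm can. A call is refused whole if a number of a shift passes 6.25 or a number of a turn 0.188, either way. A call with a gripper value outside its range is refused whole. "fingers" is the finger opening in cm, from 0 to 8.54, set as the call begins (left out, the last holds). The fingers move at their own pace and stop on an object; "force" is the grip in N (left out, the last holds). Time passes only in rows, so rows that do not move let the fingers close. It gives the time, the measured TCP pose, the force, the opening and the grip force at its end, in the units of the state.
- sense(): the state, without advancing time (a new reading comes with each control period).
- capture(name): name is "side" or "top" or "wrist"; returns a dict with "pixels" (400x640x3 uint8, blue, green, red), "range_z" (400x640 float32, m along the optical axis (not along the pixel's ray), 0 where there is no reading), "camera_matrix" (3x3 intrinsics, pixels), "view" (4x4, takes a point from world to camera coordinates); the wrist camera has in their place "tool_from_camera" (4x4, takes a point from camera to tool coordinates, whose origin is the TCP and whose axes are the flange's). Camera axes: x right, y down, z forward; pixel columns grow to the right and rows downward; lengths in m; the calibration is good to about 2 mm. A picture is of the moment at which its call begins: read the wrist's pose just before it.
- close_job(): hands the job in; it is judged then, once.
The state is a dict: "time": time; "joints": joint angles; "joint_vel": joint speeds; "joint_torque": joint torques, N m; "tool_pos": TCP position; "tool_rot": TCP orientation; "contact_force": force on the tool from outside, world axes, zero at the start; "wrist_torque": the same for the moment, N m; "grip_width": opening from 0.0 (shut) to 1.0 (fully open); "finger_force": force on a finger pad.
Only numpy, scipy, OpenCV 4.12 (cv2) and the standard library are available. Lean on these libraries where they do the work, as an engineer would, in place of code of your own. Each camera call takes 0.05 s, during which the arm holds its last target. There are 200 camera calls.

## Working session

There is one attempt and no reset: what is moved stays moved. The work goes in short steps, Python scripts to look and compute and a tool call to move; the robot and the scene stay as the last step left them, time stands still between calls to the robot, and variables do not carry over. Pictures are saved under pics/ and viewed, at most 10 in all, crops included, and the job is handed in when it is done.

Besides the shell and the picture viewer there is one more tool, called after ">>>" as name(argument=value, ...), one argument or row to a line, values as JSON. drive_tool: Moves the arm, as the interface text tells. Its arguments: {"type":"object","properties":{"increments":{"type":"string"},"fingers":{"type":"number"},"force":{"type":"number"}},"required":["increments"]}

```bash
mkdir -p pics
python3 - <<'E'
from rig import *
import cv2,numpy as np
s=sense();print(s)
for n in("top","side"):
    c=capture(n);cv2.imwrite(f"pics/{n}0.png",c["pixels"]);np.savez(f"{n}0.npz",**c)
    V=np.linalg.inv(c["view"]);print(n,c["camera_matrix"].round(1).tolist(),V.round(3).tolist(),(c["range_z"]>0).mean())
E
```

```text
{'time': 0.0, 'joints': array([ 5.33531290e+01,  1.48602665e+01,  8.80112953e+01, -1.20037131e-03,
        7.72358446e+01, -1.16199235e+01]), 'joint_vel': array([ 0.12987001, -0.00072223, -0.07174106,  0.03763042, -0.09301167,
       -0.02413561]), 'joint_torque': array([-8.16381325e-04, -4.46027577e+01, -2.90575808e+01, -2.99283602e-04,
        1.17821025e-02, -4.22766198e-05]), 'tool_pos': array([0.23233557, 0.49792542, 0.23046372]), 'tool_rot': array([-1.79894559e+02, -2.04874083e-02,  1.54973300e+02]), 'contact_force': array([-0.19878359, -0.175574  ,  0.32004774]), 'wrist_torque': array([-0.01206993, -0.00279854, -0.02695655]), 'finger_force': 0.0, 'grip_width': 0.9997423757528586}
top [[371.2, 0.0, 311.4], [0.0, 371.2, 200.1], [0.0, 0.0, 1.0]] [[-0.03, -0.995, 0.097, 0.511], [-0.999, 0.028, -0.021, 0.005], [0.018, -0.098, -0.995, 1.082], [0.0, 0.0, 0.0, 1.0]] 0.99599609375
side [[367.5, 0.0, 326.0], [0.0, 367.5, 197.6], [0.0, 0.0, 1.0]] [[0.99, -0.096, 0.107, 0.53], [-0.143, -0.561, 0.815, -0.671], [-0.018, -0.822, -0.569, 0.524], [0.0, 0.0, 0.0, 1.0]] 0.99594140625
```

View pics/top0.png

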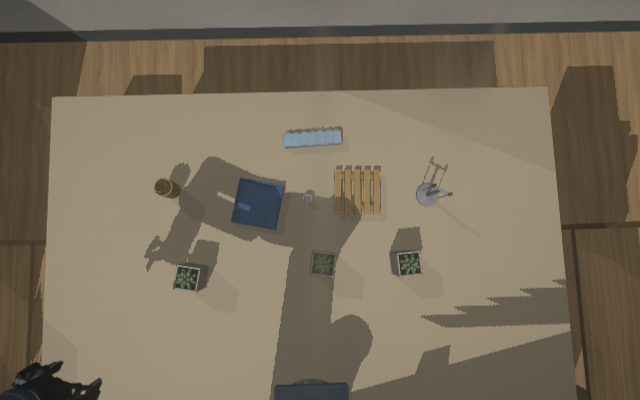

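View pics/side0.png

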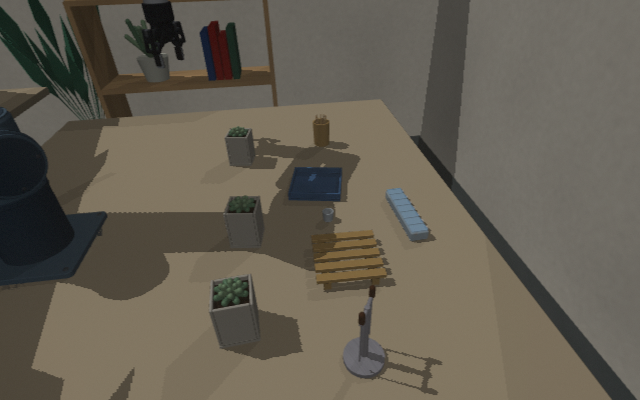

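The top view shows pots at (187,278), (323,263) and (409,263), the tray at (258,204) and the rack at (357,191). The cap is between them at (308,198), the organiser at (313,139), the toothpick holder at (167,188) and the tester stand at (428,194). The side view shows the same layout, with everything upright. Next I'll measure from both views.

```bash
cat > h.py <<'E'
import numpy as np,cv2
def cloud(c):
    K,V=c["camera_matrix"],np.linalg.inv(c["view"]);d=c["range_z"];v,u=np.indices(d.shape)
    p=np.stack([(u-K[0,2])/K[0,0]*d,(v-K[1,2])/K[1,1]*d,d],-1)
    return p@V[:3,:3].T+V[:3,3]
def ray(c,u,v,z):
    K,V=c["camera_matrix"],np.linalg.inv(c["view"])
    r=V[:3,:3]@[(u-K[0,2])/K[0,0],(v-K[1,2])/K[1,1],1];return V[:3,3]+r*(z-V[2,3])/r[2]
def proj(c,p):
    q=c["view"]@[*p,1];q=c["camera_matrix"]@q[:3];return q[:2]/q[2]
def tri(a,pa,b,pb):
    P=[x["camera_matrix"]@x["view"][:3] for x in(a,b)]
    X=cv2.triangulatePoints(P[0],P[1],np.float64(pa),np.float64(pb));return (X[:3]/X[3]).ravel()
E
python3 - <<'E'
from h import *
t,s=[dict(np.load(n+"0.npz")) for n in("top","side")]
ct,cs=cloud(t),cloud(s)
# table check
for n,c in(("t",ct),("s",cs)):
    m=(abs(c[...,0]-.4)<.3)&(abs(c[...,1])<.4)&(abs(c[...,2])<.015);print(n,"table z",np.median(c[m][:,2]),c[m][:,2].std())
items=dict(potL=(187,278,.075,.1),potM=(323,263,.075,.1),potR=(409,263,.075,.1),tray=(258,204,.012,.03),rack=(357,191,.015,.032),org=(313,139,.015,.035),picks=(167,188,.06,.1),test=(428,194,.003,.14),cap=(308,198,.01,.035))
for k,(u,v,lo,hi) in items.items():
    ctr=ray(t,u,v,hi*.9)[:2]
    R=.1 if k in("tray","rack","org") else .065
    for n,c in(("t",ct),("s",cs)):
        m=(np.hypot(c[...,0]-ctr[0],c[...,1]-ctr[1])<R)&(c[...,2]>lo)&(c[...,2]<hi)
        p=c[m]
        if len(p)<5: print(k,n,"few");continue
        r=cv2.minAreaRect(p[:,:2].astype(np.float32)*1000)
        print(k,n,len(p),np.round(r[0],1),np.round(r[1],1),round(r[2],1),"z",np.percentile(p[:,2],[50,95]).round(3))
def img(n,c,f,box,o):
    x0,y0,x1,y1=box;cv2.imwrite(o,cv2.resize(c["pixels"][y0:y1,x0:x1],None,fx=f,fy=f,interpolation=cv2.INTER_CUBIC))
img("t",t,2.6,(140,110,445,300),"pics/tc.png")
img("s",s,3,(210,110,430,300),"pics/sc.png")
E
```

```text
t table z -0.0006575901161232078 0.002447796930113292
s table z -0.0008893251735572205 0.0022349700805506406
potL t 594 [411.3 318.3] [65.9 64.5] 80.0 z [0.089 0.098]
potL s 320 [414.  316.5] [65.8 64.5] 80.1 z [0.088 0.098]
potM t 540 [437.2 -40.8] [64.2 64. ] 81.7 z [0.089 0.098]
potM s 716 [439.7 -43. ] [65.5 64.5] 82.0 z [0.088 0.098]
potR t 554 [ 430.7 -270.8] [64.4 64.9] 3.6 z [0.089 0.098]
potR s 1497 [ 433. -272.] [64.3 65.4] 3.9 z [0.088 0.098]
tray t 342 [609.8 138.8] [130.8 129.9] 78.0 z [0.021 0.024]
tray s 485 [612.  137.2] [133.8 130. ] 78.0 z [0.019 0.022]
rack t 1533 [ 635.1 -149.5] [128.8 129.2] 88.0 z [0.023 0.026]
rack s 2999 [ 637.7 -149.5] [132.7 130.8] 87.8 z [0.023 0.025]
org t 809 [796.  -25.3] [ 42.7 170. ] 2.5 z [0.025 0.028]
org s 929 [799.1 -27.8] [ 43.3 171.1] 2.7 z [0.025 0.027]
picks t 183 [656.9 387. ] [49.7 50.2] 85.4 z [0.073 0.089]
picks s 179 [658.4 385.3] [50.9 49.7] 81.5 z [0.072 0.089]
test t 486 [ 610.6 -323.4] [117.3 119.7] 9.9 z [0.01  0.125]
test s 1640 [ 633.2 -354.2] [80.5 59.5] 0.0 z [0.01 0.13]
cap t 26 [618.2  -4.4] [23.  23.6] 88.5 z [0.022 0.026]
cap s 101 [621.4  -5.6] [27.1 23. ] 80.5 z [0.018 0.024]
```

View pics/tc.png

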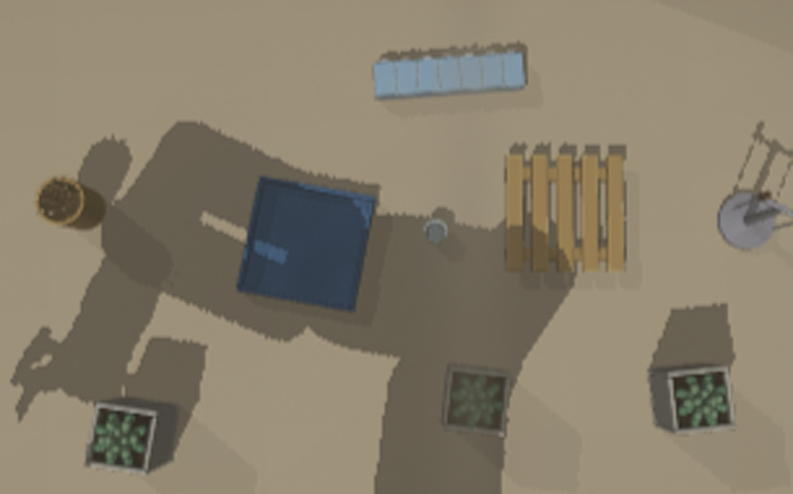

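View pics/sc.png

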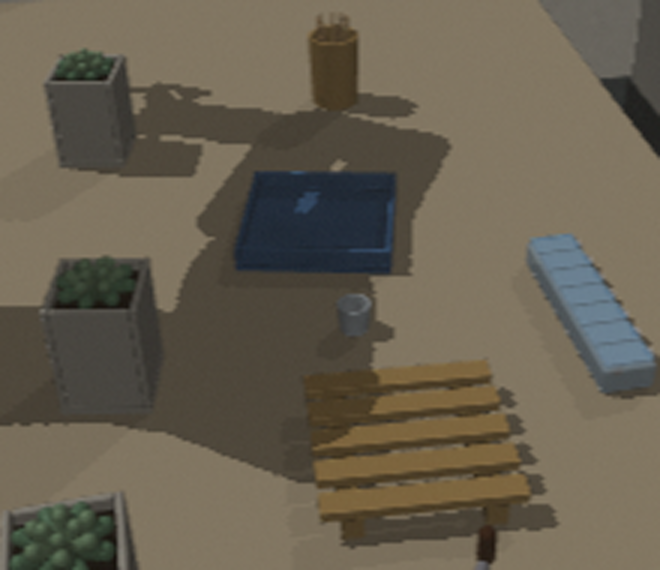

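Both views agree to about 3 mm, and sizes and heights match the text (rim 89 mm, tray rim 21 mm, rack top 24 mm):

| Item | x (mm) | y (mm) | Side angle (°) |
|---|---|---|---|
| Left pot | 413 | 317 | -10 |
| Middle pot | 438 | -42 | -8 |
| Right pot | 432 | -271 | +4 |
| Tray | 611 | 138 | -12 |
| Rack | 636 | -150 | -2 |

I'll go to the left pot first.

>>> drive_tool(
  increments="3.6 -3.6 0 0.053;3.6 -3.6 0 0.053;3.6 -3.6 0 0.053;3.6 -3.6 0 0.053;3.6 -3.6 0 0.05;0 0 0 0;0 0 0 0",
  fingers=8.54,
  force=40,
)

```text
time: 0.98
tool_pos: [0.4122, 0.3183, 0.2309]
tool_rot: [-180.0, -0.1, 169.9]
contact_force: [-0.3, 0.9, -0.0]
grip_width: 1.001
finger_force: 0.0
```

>>> drive_tool(
  increments="0 0 -4.5 0;0 0 -4.5 0;0 0 -4.5 0;0 0 -3 0;0 0 -1.4 0;0 0 0 0;0 0 0 0",
)

```text
time: 1.85
tool_pos: [0.4134, 0.3192, 0.0536]
tool_rot: [179.9, 0.1, 170.0]
contact_force: [-0.4, 0.7, 0.1]
grip_width: 0.999
finger_force: 0.0
```

>>> drive_tool(
  increments="0 0 0 0;0 0 0 0;0 0 0 0;0 0 0 0;0 0 0 0;0 0 0 0",
  fingers=5,
)

```text
time: 2.6
tool_pos: [0.4135, 0.3189, 0.0537]
tool_rot: [179.9, 0.1, 170.0]
contact_force: [-1.1, 1.3, 6.8]
grip_width: 0.746
finger_force: 44.1
```

>>> drive_tool(
  increments="0 0 1 0;0 0 2 0;0 0 2 0;0 0 0 0;0 0 0 0;0 0 0 0;0 0 0 0;0 0 0 0",
)

```text
time: 3.6
tool_pos: [0.4124, 0.3183, 0.1019]
tool_rot: [-180.0, -0.0, 170.0]
contact_force: [-0.4, -0.2, -2.1]
grip_width: 0.736
finger_force: 44.9
```

```bash
cat > w.py <<'E'
from rig import *
import numpy as np
f=[]
for _ in range(4):
    capture("top");s=sense();f.append(np.r_[s["contact_force"],s["joint_torque"][1:3]])
print(np.mean(f,0).round(2),np.std(f,0).round(2),s["tool_pos"].round(4),s["time"])
E
python3 w.py
```

```text
[  0.16   0.21  -2.65 -45.04 -24.86] [0.68 0.42 0.53 0.   0.01] [0.4126 0.3184 0.1022] 3.8
```

```bash
sed -i 's/range(4)/range(20)/' w.py; python3 w.py
```

```text
[ -0.07  -0.08  -1.92 -45.08 -24.91] [0.51 0.47 0.5  0.01 0.01] [0.4126 0.3184 0.1023] 4.8
```

Mean force over 24 readings is about -2.04 N, so 0.21 kg: this is the dry pot. It goes straight to the tray, and weighing the others will confirm it.

>>> drive_tool(
  increments="1.4 -1.3 1 0;2.8 -2.6 0 -0.035;2.8 -2.6 0 0;2.8 -2.6 0 0;2.8 -2.6 0 0;2.8 -2.5 0 0;2.8 -2.5 0 0;1.6 -1.3 0 0;0 0 0 0;0 0 0 0;0 0 0 0",
)

```text
time: 6.18
tool_pos: [0.6096, 0.1394, 0.1124]
tool_rot: [180.0, -0.0, 168.1]
contact_force: [0.3, -0.1, -2.2]
grip_width: 0.745
finger_force: 44.9
```

```bash
cat > st.py <<'E'
from rig import *
from h import *
import sys
# world-frame centres from top+side clouds: args x y zlo zhi R
s=sense();print(s["tool_pos"].round(4),s["tool_rot"].round(1),s["time"])
a=list(map(float,sys.argv[1:]))
for n in("top","side"):
    c=cloud(capture(n))
    for x,y,lo,hi,R in zip(*[iter(a)]*5):
        p=c[(np.hypot(c[...,0]-x,c[...,1]-y)<R)&(c[...,2]>lo)&(c[...,2]<hi)]
        if len(p)<5: print(n,"few");continue
        r=cv2.minAreaRect(p[:,:2].astype(np.float32)*1000);print(n,len(p),np.round(r[0],1),np.round(r[1],1),round(r[2],1),np.percentile(p[:,2],[2,50,98]).round(3))
E
python3 st.py .611 .138 .06 .11 .06 .611 .138 .012 .03 .11
```

```text
[0.6096 0.1394 0.1124] [180.   -0.  168.1] 6.175
top 32 [587.7 126.7] [42.5 87.1] 32.6 [0.063 0.086 0.109]
top 194 [609.7 138.5] [130.  129.8] 78.0 [0.013 0.02  0.025]
side 501 [621.2 118.8] [90. 47.] 31.4 [0.061 0.085 0.109]
side 386 [612.1 137.3] [132.8 129.9] 78.0 [0.012 0.019 0.023]
```

>>> drive_tool(
  increments="0.1 -0.1 -2 0;0 0 -1.7 0;0 0 -0.8 0;0 0 -0.4 0;0 0 -0.2 0;0 0 -0.2 0;0 0 0 0;0 0 0 0",
)

```text
time: 7.28
tool_pos: [0.6119, 0.1374, 0.0596]
tool_rot: [180.0, 0.0, 168.0]
contact_force: [0.8, 1.1, -2.2]
grip_width: 0.745
finger_force: 44.9
```

>>> drive_tool(
  increments="0 0 -0.05 0;0 0 -0.05 0;0 0 0 0;0 0 0 0",
)

```text
time: 7.78
tool_pos: [0.6118, 0.1374, 0.0587]
tool_rot: [180.0, 0.0, 168.0]
contact_force: [-1.0, 0.4, 1.8]
grip_width: 0.741
finger_force: 45.3
```

Contact. Release and rise.

>>> drive_tool(
  increments="0 0 0 0;0 0 0 0;0 0 0 0;0 0 0 0",
  fingers=8.54,
)

```text
time: 8.28
tool_pos: [0.6117, 0.1374, 0.0583]
tool_rot: [180.0, -0.0, 168.0]
contact_force: [0.6, -0.1, -0.2]
grip_width: 1.001
finger_force: 0.0
```

>>> drive_tool(
  increments="0 0 2 0;0 0 5 0;0 0 5 0;0 0 4 0;-2.5 -2 1 0.02;-4.5 -4 0 0.02;-4.5 -4 0 0.02;-4.5 -4 0 0.02;-1.4 -4 0 0;0 0 0 0;0 0 0 0",
)

```text
time: 9.65
tool_pos: [0.438, -0.0424, 0.2285]
tool_rot: [180.0, 0.0, 172.5]
contact_force: [-0.5, 0.1, 0.2]
grip_width: 0.998
finger_force: 0.0
```

```bash
python3 st.py .611 .138 .075 .1 .06 .611 .138 .012 .03 .11 .438 -.042 .075 .1 .06; sed -i 's/range(20)/range(12)/' w.py; python3 w.py
```

```text
[ 0.438  -0.0424  0.2285] [180.    0.  172.5] 9.65
top 472 [609.2 137. ] [64.7 64.1] 77.5 [0.08  0.093 0.099]
top 356 [609.7 138.7] [130.5 130. ] 78.1 [0.013 0.021 0.026]
top 12 [466.5 -58.6] [32.7  4.2] 74.4 [0.078 0.089 0.091]
side 408 [611.1 134.7] [65.6 64.3] 78.1 [0.076 0.092 0.099]
side 535 [611.9 137.4] [133.4 130.3] 78.0 [0.012 0.02  0.029]
side 706 [439.7 -42.4] [66.7 64.1] 81.0 [0.076 0.088 0.099]
[ -0.11  -0.08   0.18 -32.13 -28.51] [0.68 0.66 0.48 0.07 0.01] [ 0.4377 -0.0426  0.2283] 10.35
```

The dry pot is centred in the tray to about 2 mm and upright. The force reads about 0 with the gripper empty, so the 0.21 kg holds. Now the middle pot.

>>> drive_tool(
  increments="0 0 -4.5 0;0 0 -4.5 -0.01;0 0 -4.5 0;0 0 -3 0;0 0 -1 0;0 0 0 0;0 0 0 0",
)

```text
time: 11.22
tool_pos: [0.4388, -0.043, 0.0545]
tool_rot: [-180.0, 0.1, 172.0]
contact_force: [-0.2, -0.2, 0.8]
grip_width: 1.001
finger_force: 0.0
```

>>> drive_tool(
  increments="0 0 0 0;0 0 0 0;0 0 0 0;0 0 0 0;0 0 0 0;0 0 0 0",
  fingers=5,
)

```text
time: 11.98
tool_pos: [0.4385, -0.0426, 0.0545]
tool_rot: [180.0, 0.1, 172.0]
contact_force: [-0.5, 2.2, 6.5]
grip_width: 0.746
finger_force: 44.5
```

>>> drive_tool(
  increments="0 0 1 0;0 0 2 0;0 0 2 0;0 0 0 0;0 0 0 0;0 0 0 0",
)

```text
time: 12.72
tool_pos: [0.4368, -0.0424, 0.1024]
tool_rot: [180.0, -0.1, 172.0]
contact_force: [0.1, -0.2, -4.6]
grip_width: 0.744
finger_force: 46.4
```

```bash
sed -i 's/range(12)/range(20)/' w.py; python3 w.py
```

```text
[ 1.800e-01 -2.000e-02 -4.680e+00 -3.711e+01 -2.456e+01] [0.43 0.38 0.37 0.05 0.03] [ 0.4376 -0.0426  0.1033] 13.725
```

-4.68 N, so 0.48 kg: this is the waterlogged pot. It goes to the rack.

>>> drive_tool(
  increments="1 -0.5 1 0;2.5 -1.3 1 0.05;3 -1.6 0 0.05;3 -1.6 0 0;3 -1.6 0 0;3 -1.6 0 0;3 -1.6 0 0;1.4 -0.9 0 0;0 0 0 0;0 0 0 0;0 0 0 0",
)

```text
time: 15.1
tool_pos: [0.636, -0.1491, 0.1234]
tool_rot: [180.0, -0.0, 177.7]
contact_force: [0.2, -0.0, -4.9]
grip_width: 0.742
finger_force: 46.4
```

```bash
python3 st.py .636 -.15 .015 .032 .11
```

```text
[ 0.636  -0.1491  0.1234] [180.   -0.  177.7] 15.1
top 576 [ 634.9 -148.6] [127.4 128.4] 88.3 [0.016 0.023 0.027]
side 2438 [ 637.4 -149.8] [131.7 130.2] 88.1 [0.016 0.023 0.025]
```

>>> drive_tool(
  increments="0 0 -1.5 0;0 0 -1.5 0;0 0 -0.7 0;0 0 -0.3 0;0 0 -0.2 0;0 0 -0.1 0;0 0 0 0;0 0 0 0",
)

```text
time: 16.2
tool_pos: [0.6368, -0.1497, 0.0807]
tool_rot: [-180.0, 0.0, 177.7]
contact_force: [0.0, 0.0, -4.3]
grip_width: 0.744
finger_force: 46.3
```

>>> drive_tool(
  increments="0 0 -0.1 0;0 0 -0.05 0;0 0 -0.05 0;0 0 0 0;0 0 0 0",
)

```text
time: 16.82
tool_pos: [0.6366, -0.1496, 0.0786]
tool_rot: [-180.0, 0.0, 177.7]
contact_force: [-2.0, -0.0, -0.8]
grip_width: 0.745
finger_force: 46.7
```

>>> drive_tool(
  increments="0 0 -0.05 0;0 0 0 0;0 0 0 0",
)

```text
time: 17.2
tool_pos: [0.6367, -0.1496, 0.0786]
tool_rot: [-180.0, 0.0, 177.7]
contact_force: [-5.5, 1.5, 5.9]
grip_width: 0.745
finger_force: 47.5
```

Seated. Release and back off.

>>> drive_tool(
  increments="0 0 0 0;0 0 0 0;0 0 0 0;0 0 0 0",
  fingers=8.54,
)

```text
time: 17.7
tool_pos: [0.6367, -0.1497, 0.0777]
tool_rot: [-180.0, 0.0, 177.7]
contact_force: [1.0, -0.7, -0.0]
grip_width: 1.0
finger_force: 0.0
```

>>> drive_tool(
  increments="0 0 2 0;0 0 5 0;0 0 5 0;0 0 5 0;-4 4 0 0;-4 4 0 0;-4 4 0 0;-4 4 0 0;-4 4 0 0;0 0 0 0;0 0 0 0",
)

```text
time: 19.08
tool_pos: [0.4374, 0.0502, 0.2483]
tool_rot: [-180.0, 0.1, 177.8]
contact_force: [-0.1, 0.3, -0.1]
grip_width: 0.997
finger_force: 0.0
```

```bash
python3 st.py .636 -.15 .1 .12 .06 .611 .138 .075 .1 .06 .432 -.271 .075 .1 .06 .797 -.026 .015 .035 .1 .657 .386 .06 .1 .06 .62 -.005 .01 .035 .03
python3 -c "
from rig import *;import cv2;cv2.imwrite('pics/end.png',capture('side')['pixels'])"
```

```text
[0.4374 0.0502 0.2483] [-1.800e+02  1.000e-01  1.778e+02] 19.075
top 501 [ 634.7 -149.9] [63.5 64. ] 87.7 [0.102 0.112 0.119]
top 472 [609.1 137.1] [65.  63.8] 78.0 [0.081 0.093 0.1  ]
top 552 [ 430.9 -270.5] [64.  64.1] 4.3 [0.077 0.088 0.099]
top 809 [796.6 -25.2] [ 43.4 169.8] 2.8 [0.017 0.025 0.029]
top 182 [656.2 386.8] [49.7 50.3] 28.9 [0.061 0.073 0.092]
top 25 [618.4  -4.4] [23.  23.7] 88.5 [0.013 0.023 0.027]
side 796 [ 636.9 -152.1] [64.7 64. ] 87.8 [0.101 0.112 0.119]
side 407 [611.3 134.7] [65.5 63.8] 77.9 [0.076 0.092 0.099]
side 1488 [ 433.1 -271.7] [64.4 65.9] 3.4 [0.077 0.089 0.099]
side 927 [799.2 -27.1] [ 42.9 170.5] 2.7 [0.016 0.025 0.027]
side 180 [659.3 384.4] [49.1 50.5] 32.8 [0.061 0.072 0.091]
side 60 [617.9  -4.2] [26.2 15.5] 63.9 [0.011 0.019 0.024]
```

View pics/end.png

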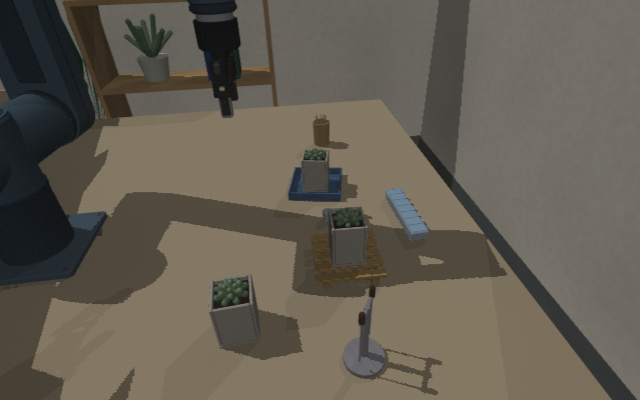

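The final view shows the dry pot in the tray at (316,170) and the heavy pot on the rack at (348,237). The third pot is untouched at (235,310), and the other things have not moved.

```bash
python3 -c "
from rig import *
print(close_job())"
```

```text
the job is handed in; nothing more can be done
None
```

The job is handed in at about 19 s on the robot's clock: the dry pot (0.21 kg) stands in the middle of the tray and the waterlogged one (0.48 kg) in the middle of the rack, both upright and within about 2 mm by the cameras; the third I took as just right without lifting it and left where it stood, with nothing else seen to move.

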